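# Lock the comparator's pump shaft with its pin

### The arm

A 6-joint arm with a two-finger parallel gripper is mounted at the origin on the work surface. World frame = base frame: x ahead of the robot, y to its left, z up, the work surface at z = 0. Lengths are in m, angles in rad, forces in N, time in s.
With the tool pointing down it reaches from about 0.375 to 0.9 m from the base axis. Payload 3.1 kg.
Tool frame: the origin (TCP) lies between the finger pads; the fingertips stand 8 mm ahead of it and the grasp point (between the pads) lies 11 mm behind it; z points along the fingers, y is the line along which they close (so a half turn about z gives the same grasp; the last joint's range is limited). The gripper opens to 85 mm and grips with 20 to 120 N. Pads are 22 mm wide; open, the fingers measure 114 mm over their backs; the gripper's body (76 mm by 85 mm) begins 54 mm behind the grasp point. The pads swing forward as they close: fully open they stand 13 mm farther back than shut.
Start: joints at [0.925, 0.527, 1.433, -0, 1.181, -0.178], TCP at [0.281, 0.558, 0.239] pointing down, gripper open.
Joint ranges: [-3.08, 3.08], [-0.75, 2.2], [0.22, 2.44], [-1.43, 4.57], [0, 2.65], [-2.85, 2.85]. Speed limits (rad/s): [2.79, 2.79, 3.14, 3.14, 3.14, 3.14].

### API

Orientations are given as a unit quaternion [x, y, z, w].
In Python, from station import readout, cams, sign_off gives the robot as it stands.
- The arm moves only by the tool send_rows, never from a script. Its argument "commands" is text: rows parted by semicolons, each of 5 numbers parted by spaces: the finger opening in mm, from 0 to 85.4, then the shift along the tool's x, y, z each as a share of 0.02 m, from -1 to 1, then the turn about the tool's z as a share of 4 degrees, from -1 to 1. In form: grip dx dy dz spin; .... A call has 1 to 20 rows; each row shifts and turns the commanded pose from where the row before left it, along the tool's axes as they then stand; what a row does not reach is not made up. A row lasts 1/12 s, in which the tool goes at most 41.7 mm and 7.16 degrees, less where a joint would pass 70% of its speed; a pose out of reach is approached as far as the arm can. A call with a number of a shift or a turn outside -1 to 1 is refused whole. A call with a gripper value outside its range is refused whole. The fingers move at their own pace and stop on an object; "grip_force" is the grip in N (left out, the last holds). Time passes only in rows, so rows that do not move let the fingers close. It gives the time, the measured TCP pose, the force, the opening and the grip force at its end, in the units of the state.
- readout.sense(): the state, without advancing time (a new reading comes with each control period).
- cams.snapshot(name): name is "scene" or "top"; returns a dict with "pixels" (420x560x3 uint8, red, green, blue), "intrinsics" (3x3 intrinsics, pixels), "eye" and "rotation" of the camera in the world. Camera axes: x right, y down, z forward; pixel columns grow to the right and rows downward; lengths in m; the calibration is good to about 2 mm. A picture is of the moment at which its call begins. There is no depth.
- sign_off(): hands the job in; it is judged then, once.
The state is a dict: "t": time; "q": joint angles; "qd": joint speeds; "tau": joint torques, N m; "tcp_pos": TCP position; "tool_rot": TCP orientation; "force": force on the tool from outside, world axes, zero at the start; "ft_torque": the same for the moment, N m; "finger_gap": opening from 0.0 (shut) to 1.0 (fully open); "gripper_force": force on a finger pad.
Only numpy, scipy, OpenCV 4.12 (cv2) and the standard library are available. Lean on these libraries where they do the work, as an engineer would, in place of code of your own. Each camera call takes 0.05 s, during which the arm holds its last target. There are 200 camera calls.

### The job

Lock the comparator's pump crank: take the round-headed lock pin from the rack, stand it in the upright hole of the pump bracket, and swing the crank towards the robot until the shaft's hidden cross-hole comes under the pin and the pin drops. Then push the pin fully home, so that its head sits on the bracket. Leave the hexagonal plug and the loose gauge where they are.

Things in the scene. Friction and masses are not known exactly. Their poses are not given: they have to be found in the camera images.
- comparator: Fixed bench instrument: white base plate 250 x 370 mm, top 30 mm above the table. Origin on the table right under the bracket's upright hole; x points away from the robot at yaw 0 (yaw varies), y along the pump shaft towards the crank, z up. Plate: x -100 to +150, y -180 to +190 mm. Pump barrel at y -30 to -130 mm, up to z 116. A loose brass cap nut on the plate may be ignored.
- guide_mouth (a point): Centre of the mouth of the upright 20 mm hole in the flat top of the steel bracket (56 x 50 mm, along x and y), 137 mm above the table. The shaft's top lies 31 mm below this point.
- shaft_middle (a point): Point on the axis of the pump shaft (steel, 32 mm thick, along comparator y), 90 mm above the table, right under guide_mouth. Here the hidden cross-hole, 21.5 mm wide, passes through the shaft. The pin passes within about 6 degrees of upright. Under it a stiff friction plunger catches the dropped pin, which must be pushed down the last 5 to 22 mm with about 6 N, and then stays.
- crank_hub (a point): Point on the shaft's axis, 90 mm above the table, 127 mm along comparator y from shaft_middle: the centre of the circle in which crank_grip swings (in the comparator's x-z plane, radius 90 mm).
- crank_grip (a point): Middle of the crank's round black grip: 22 mm thick, 85 mm long, parallel to the shaft, 90 mm from its axis. 2 N turns it; it stays where left. It starts leaning away from the robot (+x), 2 to 64 degrees from upright. The cross-hole comes upright after a swing of 23 to 43 degrees back towards the robot, differing each time. If the dropped pin binds, swing on about 5 degrees. Stops are 28 degrees past.
- gauge_top (a point): Top of the comparator's fixed upright dial gauge (80 mm across, 40 mm thick, facing the robot), 195 mm above the table: an obstacle, at x 95, y -120 mm of the comparator.
- lock_pin: Lock pin, 150 g, upright in one of the rack's two holes: steel shank 18 mm thick, 87 mm long, nose tapered to 9 mm over the last 14 mm; black round head 34 mm across, 36 mm high. Origin at the nose's end, z towards the head. Nose 15 mm above the table in the rack, 106 mm when it stands in the bracket on the shaft. It drops 35 mm or more as the hole comes under it, then blocks the crank.
- pin_collar (a point): Centre of the underside of the lock pin's head, 87 mm along the pin from its nose. Fully home it lies on point guide_mouth.
- pin_rack: Fixed aluminium block 70 x 180 x 75 mm (x, y, z) with two 21 mm holes, 60 mm deep, at y = -45 and +45 mm from its centre. Origin under its centre on the table. Yaw varies.
- plug: The other thing in the rack, not to be moved: a steel plug with an 18 mm shank and a flat hexagonal head about 48 mm across and 16 mm high, its top 93 mm above the table. Origin at the end of its nose.
- loose_gauge: A loose pressure gauge lying on its back on the table, 100 mm dial, 34 mm high, with a brass stem; not to be moved. Origin under the middle of the dial.
There are look-alikes about, which are no part of the job. There is more than one size of the lock_pin; the one meant has the size given above.

How it is judged:
At the end, for the whole second after the job is handed in: The lock pin is through the bracket and the shaft, upright, at rest, the underside of its head within 3 mm of the bracket's top and 5 mm of the hole's centre (horizontal distance between pin_collar and guide_mouth below 0.005 m and z of pin_collar in the frame of comparator below 0.14 m and angle between lock_pin's own z axis and vertical below 0.1 rad and linear speed of lock_pin below 0.02 m/s); the robot touches nothing.
It fails at once if the hexagonal plug is moved by more than 30 mm (distance of plug from where it was at the start of the episode above 0.03 m).
It fails at once if the loose gauge is moved by more than 30 mm (distance of loose_gauge from where it was at the start of the episode above 0.03 m).
It also fails if it takes over 64 s, if anything falls off the work surface, if the arm or the gripper's body presses on something with over 40 N, if the wrist force passes 120 N, or if a joint passes its speed limit or range.

## Working session

There is one attempt and no reset: what is moved stays moved. The work goes in short steps, Python scripts to look and compute and a tool call to move; the robot and the scene stay as the last step left them, time stands still between calls to the robot, and variables do not carry over. Pictures are saved under pics/ and viewed, at most 10 in all, crops included, and the job is handed in when it is done.

Besides the shell and the picture viewer there is one more tool, called after "Call:" as name(argument=value, ...) on one line, values as JSON. send_rows: Moves the arm, as the interface text tells. Its arguments: {"type":"object","properties":{"commands":{"type":"string"},"grip_force":{"type":"number"}},"required":["commands"]}

```bash
mkdir -p pics; cat > h.py <<'E'
import numpy as np, cv2
from station import readout, cams, sign_off
def snap(n,f=None):
    s=cams.snapshot(n)
    if f: cv2.imwrite('pics/'+f,cv2.cvtColor(s['pixels'],cv2.COLOR_RGB2BGR))
    return s
def ray(s,u,v):
    d=np.array(s['rotation'])@np.linalg.solve(np.array(s['intrinsics']),[u,v,1.]); return np.array(s['eye']),d/np.linalg.norm(d)
def onz(s,u,v,z):
    e,d=ray(s,u,v); return e+d*(z-e[2])/d[2]
def proj(s,p):
    c=np.array(s['rotation']).T@(np.array(p)-np.array(s['eye'])); q=np.array(s['intrinsics'])@c; return q[:2]/q[2]
def tri(s1,p1,s2,p2):
    a,d=ray(s1,*p1); b,e=ray(s2,*p2)
    t=np.linalg.lstsq(np.c_[d,-e],b-a,rcond=None)[0]; x=a+t[0]*d; y=b+t[1]*e
    return (x+y)/2,np.linalg.norm(x-y)
E
python3 - <<'E'
from h import *
a=snap('scene','s0.png');b=snap('top','t0.png')
for s in(a,b): print(s['eye'],np.round(s['rotation'],3).tolist(),s['intrinsics'])
print(readout.sense())
E
```

```text
[1.15222208 0.15682092 0.84502032] [0.573, 0.749, -0.261, -0.208] [[412.33268226   0.         280.94739591]
 [  0.         412.33268226 213.87790003]
 [  0.           0.           1.        ]]
[0.43709731 0.04877171 1.20329489] [0.712, -0.698, 0.05, -0.052] [[479.28609995   0.         278.53184376]
 [  0.         479.28609995 211.58260307]
 [  0.           0.           1.        ]]
{'t': 0.1, 'q': array([ 9.25497924e-01,  5.28378199e-01,  1.43378466e+00,  9.32340779e-06,
        1.18142330e+00, -1.78497962e-01]), 'qd': array([ 0.00178769, -0.00184238, -0.00248047,  0.00099266, -0.00121819,
        0.00012794]), 'tau': array([-5.02306489e-05, -4.43308532e+01, -1.78584766e+01, -2.41304679e-04,
        3.96385352e-03,  1.26289166e-05]), 'tcp_pos': array([0.28084924, 0.55762904, 0.23842506]), 'tool_rot': array([ 2.31288490e-01,  9.72884701e-01, -9.11662014e-04, -4.03000327e-04]), 'force': array([-0.90723895,  1.05374903, -1.27230661]), 'ft_torque': array([ 0.00331485, -0.05326617, -0.04448529]), 'gripper_force': 0.0, 'finger_gap': 1.0002867327861849}
```

View pics/s0.png

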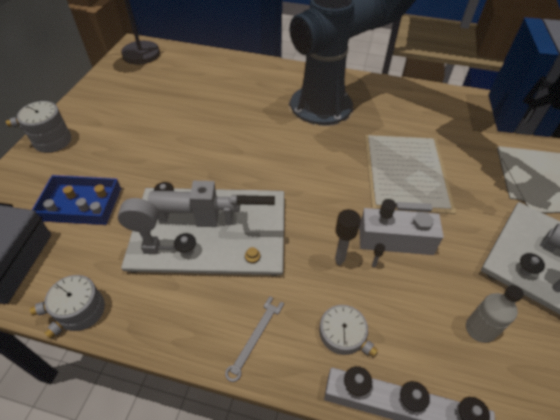

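View pics/t0.png

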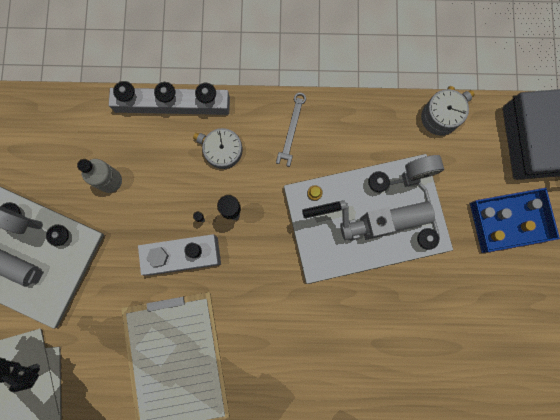

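```bash
sed -i "s/^import numpy.*/&\nfrom scipy.spatial.transform import Rotation as Ro/; s/np.array(s\['rotation'\])/Ro.from_quat(s['rotation']).as_matrix()/g" h.py
python3 - <<'E'
from h import *
a=cv2.imread('pics/s0.png');b=cv2.imread('pics/t0.png')
c=[cv2.resize(x,(400,300),interpolation=cv2.INTER_CUBIC) for x in (b[195:285,130:250],b[155:260,300:440],a[180:285,320:460],a[170:275,115:255])]
cv2.imwrite('pics/c0.png',np.vstack([np.hstack(c[:2]),np.hstack(c[2:])]))
E
```

```text
(no output)
```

View pics/c0.png

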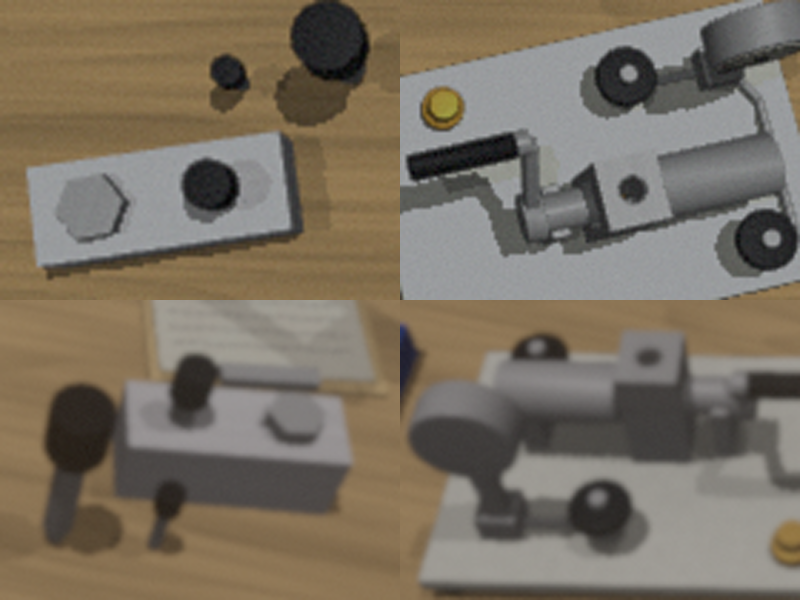

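```bash
python3 - <<'E'
from h import *
a=snap('scene');b=snap('top')
print('res time',readout.sense()['t'])
for s in 'x':
    pin_t=onz(b,193,250,.138); pin_s=onz(a,388.3,203.8,.138); print('pin',pin_t,pin_s)
    h_t=onz(b,381.5,220.8,.137); h_s=onz(a,201.8,189.6,.137); print('hole',h_t,h_s,)
C=np.array([onz(b,*p,.03) for p in [(285,184),(431,155),(452,248),(305,282)]])
print(C)
w=(C[0]-C[1])+(C[3]-C[2]); yaw=np.arctan2(w[1],w[0])-np.pi/2
g=onz(b,304.2,212.8,.15)-onz(b,342.7,204.7,.15); print('yaw plate, grip',np.degrees(yaw),np.degrees(np.arctan2(g[1],g[0]))-90)
# grip masks
for s,box in((a,(185,225,225,290)),(b,(195,225,298,348))):
    r0,r1,c0,c1=box
    m=(s['pixels'][r0:r1,c0:c1].max(2)<55).astype(np.uint8)
    n,l,st,ce=cv2.connectedComponentsWithStats(m); i=1+st[1:,4].argmax(); p=ce[i]+[c0,r0]; print('grip px',p,st[i])
    ex=np.array([np.cos(yaw),np.sin(yaw),0]);ey=np.array([-ex[1],ex[0],0])
    H=np.array([*(h_t[:2]),.09]); hub=H+.127*ey
    e,d=ray(s,*p); t=((hub-e)@ey)/(d@ey); q=e+t*d-hub; x=q@ex; print('grip rel hub x,z',x,q[2],np.hypot(x,q[2]),np.degrees(np.arctan2(x,q[2])),hub)
# rack
R=np.array([onz(b,130+u/3.333,195+v/3.333,.075) for u,v in[(27,170),(280,133),(300,233),(40,267)]]);print(R.mean(0));
w=R[0]-R[1];print('rack yaw',np.degrees(np.arctan2(w[1],w[0]))-90)
E
```

```text
res time 0.2
pin [0.50172028 0.24160869 0.138     ] [0.50438522 0.24500998 0.138     ]
hole [ 0.57581529 -0.17765574  0.137     ] [ 0.57571571 -0.17629636  0.137     ]
[[ 0.67733551  0.03927975  0.03      ]
 [ 0.75916753 -0.32653457  0.03      ]
 [ 0.52621967 -0.3720108   0.03      ]
 [ 0.43651457 -0.01368671  0.03      ]]
yaw plate, grip 13.32682763644363 13.155742978853425
grip px [254.35779817 200.05045872] [ 12  12  36   8 218]
grip rel hub x,z 0.047579893164341865 0.07035658985144652 0.08493465705502586 34.06922162153282 [ 0.54654111 -0.05407571  0.09      ]
grip px [321.66666667 209.51376147] [  5   7  38  16 327]
grip rel hub x,z 0.05141578768542727 0.060670679254406806 0.07952681651181595 40.27983987921502 [ 0.54654111 -0.05407571  0.09      ]
[0.49275302 0.28632854 0.075     ]
rack yaw 9.549395538377823
```

Rack pin (193,250 top) is the one meant: round head, standing in the rack; the table pins at (229,207) (larger) and (198,217) (smaller) are look-alikes, confirmed in the crop. The hole is at (381,221), the grip at (322,209). Turning the tool to the comparator's yaw first.

Call:
send_rows(commands="60 0 0 0 1;60 0 0 0 1;60 0 0 0 1;60 0 0 0 1;60 0 0 0 1;60 0 0 0 1;60 0 0 0 1;60 0 0 0 1;60 0 0 0 1;60 0 0 0 1;60 0 0 0 1;60 0 0 0 1;60 0 0 0 0.5;60 0 0 0 0", grip_force=40)

```text
t: 1.37
tcp_pos: [0.2811, 0.558, 0.2391]
tool_rot: [0.621, 0.784, -0.0, 0.0]
force: [1.0, -0.1, 0.1]
finger_gap: 0.703
gripper_force: 0.0
```

```bash
cat >> h.py <<'E'
def go(x,y,z):
    s=readout.sense(); R=Ro.from_quat(s['tool_rot']).as_matrix(); d=R.T@(np.array([x,y,z])-s['tcp_pos'])
    print('t',round(s['t'],2),'tcp',s['tcp_pos'].round(4),'gap',round(s['finger_gap']*85.4,1),'F',s['force'].round(1),'yawY',np.degrees(np.arctan2(R[1,1],R[0,1])).round(2),'units',(d/.02).round(2))
E
python3 -c "
from h import *
go(.503,.2425,.239)"
```

```text
t 1.37 tcp [0.2811 0.558  0.2391] gap 60.0 F [ 1.  -0.1  0.1] yawY 13.22 units [-1.789e+01  7.190e+00  1.000e-02]
```

Call:
send_rows(commands="60 -1 0.4 0 0;60 -1 0.4 0 0;60 -1 0.4 0 0;60 -1 0.4 0 0;60 -1 0.4 0 0;60 -1 0.4 0 0;60 -1 0.4 0 0;60 -1 0.4 0 0;60 -1 0.4 0 0;60 -1 0.4 0 0;60 -1 0.4 0 0;60 -1 0.4 0 0;60 -1 0.4 0 0;60 -1 0.4 0 0;60 -1 0.4 0 0;60 -1 0.4 0 0;60 -1 0.4 0 0;60 -0.9 0.4 0 0;60 0 0 0 0")

```text
t: 2.95
tcp_pos: [0.506, 0.2401, 0.2394]
tool_rot: [0.622, 0.783, 0.0, 0.001]
force: [0.2, 0.3, -0.5]
finger_gap: 0.702
gripper_force: 0.0
```

```bash
python3 -c "
from h import *
go(.503,.2425,.112); snap('scene','s1.png')"
```

```text
t 2.95 tcp [0.506  0.2401 0.2394] gap 59.9 F [ 0.2  0.3 -0.5] yawY 13.12 units [ 0.16 -0.13  6.37]
```

View pics/s1.png

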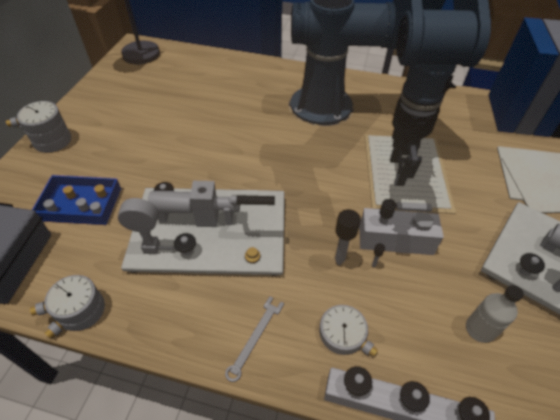

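The gripper hangs over the rack pin (388,208), with nothing between. Descending and grasping.

Call:
send_rows(commands="60 0.16 -0.13 0.7 0;60 0 0 0.7 0;60 0 0 0.7 0;60 0 0 0.7 0;60 0 0 0.7 0;60 0 0 0.7 0;60 0 0 0.7 0;60 0 0 0.7 0;60 0 0 0.7 0;60 0 0 0 0;30 0 0 0 0;30 0 0 0 0;30 0 0 0 0;30 0 0 0 0;30 0 0 0 0;30 0 0 0 0;30 0 0 0 0;30 0 0 0 0", grip_force=40)

```text
t: 4.5
tcp_pos: [0.5009, 0.2454, 0.1142]
tool_rot: [0.621, 0.784, 0.001, 0.001]
force: [0.0, 1.1, 5.3]
finger_gap: 0.381
gripper_force: 40.5
```

Call:
send_rows(commands="30 0 0 -0.4 0;30 0 0 -0.6 0;30 0 0 -0.7 0;30 0 0 -0.7 0;30 0 0 -0.7 0;30 0 0 -0.7 0;30 0 0 -0.7 0;30 0 0 -0.7 0;30 0 0 -0.7 0;30 0 0 -0.7 0;30 0 0 -0.7 0;30 0 0 -0.7 0;30 0 0 -0.7 0;30 0 0 0 0", grip_force=60)

```text
t: 5.67
tcp_pos: [0.5009, 0.2453, 0.2896]
tool_rot: [0.621, 0.784, 0.001, 0.001]
force: [0.2, 1.3, -1.5]
finger_gap: 0.376
gripper_force: 60.3
```

```bash
python3 -c "
from h import *
go(.5758,-.177,.275); a=snap('scene','s2.png');b=snap('top','t2.png')
T=readout.sense()['tcp_pos'];print([proj(s,T+[0,0,z]).round(1) for s in (a,b) for z in(-.099,-.012,.024)])
c=[cv2.cvtColor(s['pixels'],cv2.COLOR_RGB2BGR) for s in (a,b)]
p=[proj(s,T-[0,0,.05]).astype(int) for s in(a,b)]
cv2.imwrite('pics/c2.png',np.hstack([cv2.resize(x[max(0,v-50):v+50,max(0,u-50):u+50],(400,400),interpolation=cv2.INTER_CUBIC) for x,(u,v) in zip(c,p)])); print(p)"
```

```text
t 5.67 tcp [0.5009 0.2453 0.2896] gap 32.1 F [ 0.2  1.3 -1.5] yawY 13.26 units [-21.41  -1.2    0.73]
[array([393.4, 187.2]), array([403.2, 157.8]), array([407.7, 144.2]), array([187.2, 249.5]), array([178.7, 246.5]), array([174.6, 245.2])]
[array([398, 171]), array([182, 247])]
```

View pics/c2.png

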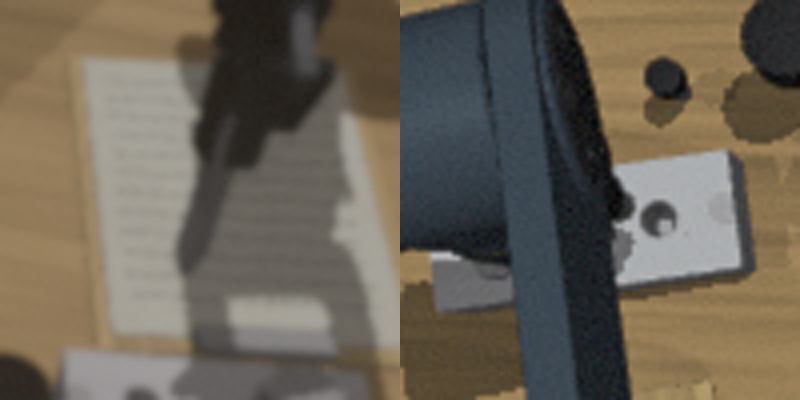

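Call:
send_rows(commands="30 -0.5 0 0 0;30 -1 -0.06 0 0;30 -1 -0.06 0 0;30 -1 -0.06 0 0;30 -1 -0.06 0 0;30 -1 -0.06 0 0;30 -1 -0.06 0 0;30 -1 -0.06 0 0;30 -1 -0.06 0 0;30 -1 -0.06 0 0;30 -1 -0.06 0 0;30 -1 -0.06 0 0;30 -1 -0.06 0 0;30 -1 -0.06 0 0;30 -1 -0.06 0 0;30 -1 -0.06 0 0;30 -1 -0.06 0 0;30 -1 -0.06 0 0;30 -1 -0.06 0 0;30 -1 -0.06 0 0")

```text
t: 7.43
tcp_pos: [0.5662, -0.1411, 0.2856]
tool_rot: [0.621, 0.784, -0.001, -0.002]
force: [-0.0, -0.3, -1.6]
finger_gap: 0.379
gripper_force: 60.2
```

Call:
send_rows(commands="30 -1 -0.06 0 0;30 -0.9 0 0 0;30 0 0 0.8 0;30 0 0 0.8 0;30 0 0 0 0;30 0 0 0 0")

```text
t: 7.93
tcp_pos: [0.5738, -0.1769, 0.2536]
tool_rot: [0.621, 0.784, -0.0, -0.002]
force: [-0.3, -0.6, -1.7]
finger_gap: 0.384
gripper_force: 60.1
```

```bash
python3 -c "
from h import *
go(.5758,-.177,.258); a=snap('scene');b=snap('top')
T=readout.sense()['tcp_pos'];print([proj(s,T+[0,0,z]).round(1) for s in (a,b) for z in(-.099,-.012)])
c=[cv2.cvtColor(s['pixels'],cv2.COLOR_RGB2BGR) for s in (a,b)]
p=[proj(s,[.576,-.177,.15]).astype(int) for s in(a,b)]
cv2.imwrite('pics/c3.png',np.hstack([cv2.resize(x[max(0,v-40):v+40,max(0,u-40):u+40],(400,400),interpolation=cv2.INTER_CUBIC) for x,(u,v) in zip(c,p)])); print(p)"
```

```text
t 7.93 tcp [ 0.5738 -0.1769  0.2536] gap 32.8 F [-0.3 -0.6 -1.7] yawY 13.23 units [-0.03  0.1  -0.22]
[array([200.4, 183.6]), array([194.7, 155.3]), array([383.1, 220. ]), array([392.4, 214.5])]
[array([200, 185]), array([382, 219])]
```

View pics/c3.png

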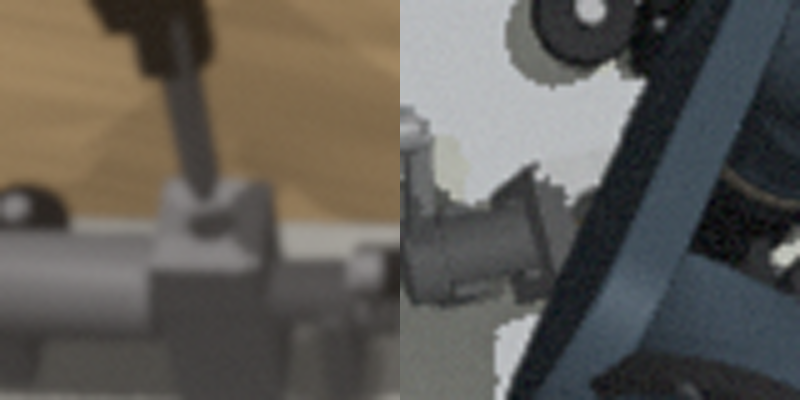

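Call:
send_rows(commands="30 0 0.12 0 0;30 0 0 0.3 0;30 0 0 0.3 0;30 0 0 0.3 0;30 0 0 0.3 0;30 0 0 0 0")

```text
t: 8.53
tcp_pos: [0.5762, -0.1757, 0.2294]
tool_rot: [0.621, 0.784, -0.0, -0.002]
force: [-1.2, 0.1, -2.3]
finger_gap: 0.378
gripper_force: 60.2
```

Call:
send_rows(commands="30 0 0 0.2 0;30 0 0 0.2 0;30 0 0 0.2 0;30 0 0 0 0")

```text
t: 8.87
tcp_pos: [0.576, -0.1761, 0.2182]
tool_rot: [0.621, 0.784, -0.001, -0.002]
force: [-3.5, -1.6, -2.9]
finger_gap: 0.377
gripper_force: 59.9
```

Call:
send_rows(commands="30 0 -0.05 0.2 0;30 0 -0.03 0.2 0;30 0 0 0.15 0;30 0 0 0.1 0;30 0 0 0 0")

```text
t: 9.28
tcp_pos: [0.5756, -0.1765, 0.2056]
tool_rot: [0.621, 0.784, 0.0, -0.0]
force: [-1.7, 0.5, -2.3]
finger_gap: 0.381
gripper_force: 60.2
```

Call:
send_rows(commands="60 0 0 0 0;60 0 0 0 0;60 0 0 0 0;60 0 0 0 0;60 0 0 0 0;60 0 0 -0.3 0;60 0 0 -0.5 0;60 0 0 -0.7 0;60 0 0 -0.7 0;60 0 0 -0.7 0;60 0 0 -0.7 0;60 0 0 0 0")

```text
t: 10.28
tcp_pos: [0.5777, -0.1777, 0.2826]
tool_rot: [0.621, 0.784, 0.001, 0.004]
force: [0.9, -0.2, 0.7]
finger_gap: 0.704
gripper_force: 0.0
```

```bash
python3 -c "
from h import *
go(.599,-.0405,.275);a=snap('scene')
print(proj(a,[.5757,-.1763,.229]))
c=cv2.cvtColor(a['pixels'],cv2.COLOR_RGB2BGR)[110:240,110:310];cv2.imwrite('pics/c4.png',cv2.resize(c,(800,520),interpolation=cv2.INTER_CUBIC))"
```

```text
t 10.28 tcp [ 0.5777 -0.1777  0.2826] gap 60.1 F [ 0.9 -0.2  0.7] yawY 13.26 units [6.43 2.61 0.36]
[195.92768999 160.56619903]
```

View pics/c4.png

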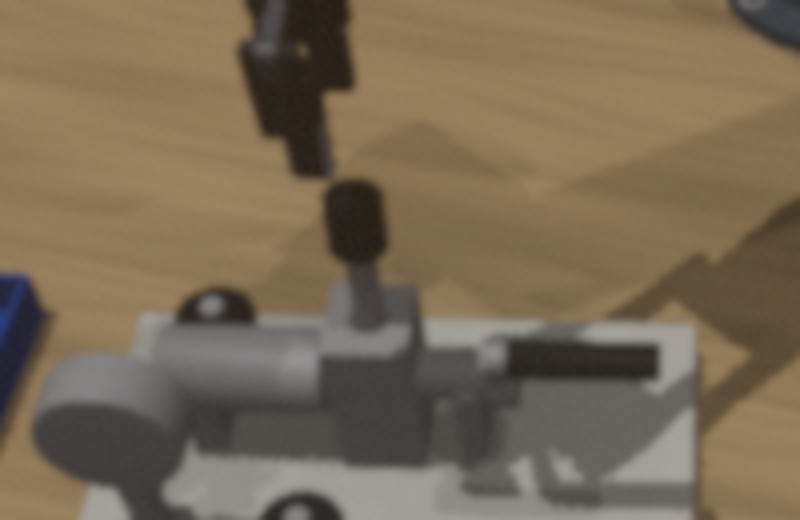

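The pin stands in the bracket, head top at (199,159). Going to the grip.

Call:
send_rows(commands="60 0.9 0.4 0 0;60 0.9 0.4 0 0;60 0.9 0.4 0 0;60 0.9 0.4 0 0;60 0.9 0.4 0 0;60 0.9 0.4 0 0;60 1 0.2 0 0;60 0 0 0 0;60 0 0 0.7 0;60 0 0 0.7 0;60 0 0 0.7 0;60 0 0 0.7 0;60 0 0 0 0")

```text
t: 11.42
tcp_pos: [0.5946, -0.0402, 0.2189]
tool_rot: [0.621, 0.784, -0.002, -0.003]
force: [0.3, -0.2, -0.8]
finger_gap: 0.703
gripper_force: 0.0
```

```bash
python3 -c "
from h import *
go(.599,-.0405,.157);a=snap('scene')
c=cv2.cvtColor(a['pixels'],cv2.COLOR_RGB2BGR)[120:240,170:310];cv2.imwrite('pics/c5.png',cv2.resize(c,(700,600),interpolation=cv2.INTER_CUBIC))"
```

```text
t 11.42 tcp [ 0.5946 -0.0402  0.2189] gap 60.0 F [ 0.3 -0.2 -0.8] yawY 13.24 units [-0.07  0.23  3.09]
```

View pics/c5.png

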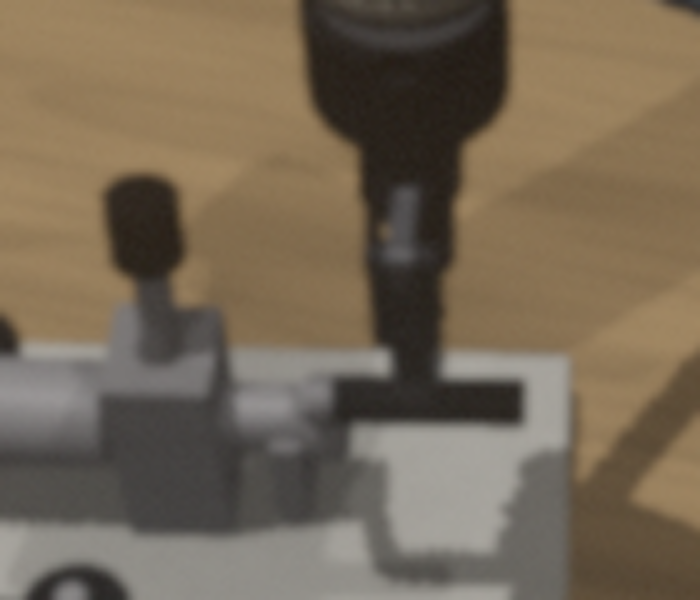

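Call:
send_rows(commands="60 0 0.23 0 0;60 0 0 0.5 0;60 0 0 0.5 0;60 0 0 0.5 0;60 0 0 0.5 0;60 0 0 0.4 0;60 0 0 0.35 0;60 0 0 0.3 0;60 0 0 0 0")

```text
t: 12.22
tcp_pos: [0.6006, -0.039, 0.1597]
tool_rot: [0.621, 0.784, -0.001, -0.001]
force: [-0.8, -0.5, 0.4]
finger_gap: 0.704
gripper_force: 0.0
```

Call:
send_rows(commands="34 0 0 0 0;34 0 0 0 0;34 0 0 0 0;34 0 0 0 0;34 0 0 0 0", grip_force=20)

```text
t: 12.63
tcp_pos: [0.6016, -0.0393, 0.1617]
tool_rot: [0.621, 0.784, 0.0, 0.0]
force: [-0.3, 0.5, -0.4]
finger_gap: 0.394
gripper_force: 0.3
```

Call:
send_rows(commands="34 0 -0.3 0 0;34 0 -0.3 0 0;34 0 -0.3 0 0;34 0 -0.2 0 0;34 0 -0.1 0 0;34 0 -0.1 0 0;34 0 -0.1 0 0;34 0 0 0 0")

```text
t: 13.3
tcp_pos: [0.5736, -0.0457, 0.1612]
tool_rot: [0.621, 0.784, -0.0, -0.0]
force: [1.4, -0.8, 0.9]
finger_gap: 0.397
gripper_force: 0.6
```

```bash
cat >> h.py <<'E'
def head():
    a=snap('scene'); m=(a['pixels'][130:215,180:222].max(2)<60).astype(np.uint8)
    n,l,st,ce=cv2.connectedComponentsWithStats(m); i=1+st[1:,4].argmax(); print('head px',ce[i]+[180,130],st[i])
    s=readout.sense(); r=s['tcp_pos'][:2]-[.5467,-.0529]; print('x tool rel hub',round(r@[.9736,.2284],4),'F',s['force'].round(1),'t',s['t'])
    print([proj(a,[.5757,-.1763,z]).round(1) for z in(.211,.155)])
E
python3 -c "
from h import *
head()"
```

```text
head px [198.10810811 168.92792793] [ 11  30  15  20 222]
x tool rel hub 0.0278 F [0.5 0.2 1.2] t 13.35
[array([197.2, 166.6]), array([200.7, 184.3])]
```

Call:
send_rows(commands="34 0 -0.08 0 0;34 0 -0.08 0 0;34 0 -0.08 0 0;34 0 -0.08 0 0;34 0 -0.08 0 0;34 0 -0.08 0 0;34 0 -0.08 0 0;34 0 0 0 0")

```text
t: 14.02
tcp_pos: [0.5628, -0.0482, 0.1613]
tool_rot: [0.621, 0.784, -0.0, -0.0]
force: [1.1, 0.4, 0.6]
finger_gap: 0.399
gripper_force: 0.4
```

```bash
python3 -c "
from h import *
head()"
```

```text
head px [199.69565217 178.39130435] [ 13  39  15  20 230]
x tool rel hub 0.0168 F [ 0.8  0.8 -0.4] t 14.0667
[array([197.2, 166.6]), array([200.7, 184.3])]
```

Call:
send_rows(commands="34 0 -0.06 0 0;34 0 -0.06 0 0;34 0 -0.06 0 0;34 0 0 0 0;34 0 0 0 0")

```text
t: 14.48
tcp_pos: [0.5595, -0.049, 0.1613]
tool_rot: [0.621, 0.784, -0.0, -0.0]
force: [1.2, 0.4, 0.7]
finger_gap: 0.396
gripper_force: 0.5
```

```bash
python3 -c "
from h import *
head()"
```

```text
head px [199.72052402 178.37554585] [ 13  39  15  20 229]
x tool rel hub 0.0134 F [ 1.5 -0.7  1. ] t 14.5333
[array([197.2, 166.6]), array([200.7, 184.3])]
```

Call:
send_rows(commands="34 0 -0.06 0 0;34 0 -0.06 0 0;34 0 -0.06 0 0;34 0 0 0 0;34 0 0 0 0")

```text
t: 14.95
tcp_pos: [0.556, -0.0498, 0.1613]
tool_rot: [0.621, 0.784, -0.0, -0.0]
force: [1.1, -0.1, 0.5]
finger_gap: 0.399
gripper_force: 0.4
```

```bash
python3 -c "
from h import *
head()"
```

```text
head px [199.64806867 178.43776824] [ 13  39  15  20 233]
x tool rel hub 0.0098 F [1.6 1.6 0.3] t 15.0
[array([197.2, 166.6]), array([200.7, 184.3])]
```

Call:
send_rows(commands="50 0 0 0 0;50 0 0 0 0;50 0 0 -0.5 0;50 0 0 -0.7 0;50 0 0 -0.7 0;50 0 0 -0.7 0;50 0 0 -0.7 0;50 0 0 -0.7 0;0 0 0 -0.7 0;0 0 0 0 0;0 0 0 0 0;0 0 0 0 0;0 0 0 0 0")

```text
t: 16.08
tcp_pos: [0.5555, -0.0496, 0.2543]
tool_rot: [0.621, 0.784, -0.0, -0.001]
force: [0.6, 0.9, 0.4]
finger_gap: -0.002
gripper_force: 0.0
```

```bash
python3 -c "
from h import *
go(.5757,-.1765,.215);a=snap('scene')
m=(a['pixels'][130:215,180:222].max(2)<60).astype(np.uint8);st=cv2.connectedComponentsWithStats(m)[2:];print(st)
c=cv2.cvtColor(a['pixels'],cv2.COLOR_RGB2BGR)[120:240,170:310];cv2.imwrite('pics/c6.png',cv2.resize(c,(700,600),interpolation=cv2.INTER_CUBIC))"
```

```text
t 16.08 tcp [ 0.5555 -0.0496  0.2543] gap -0.1 F [0.6 0.9 0.4] yawY 13.26 units [-6.41 -0.47  1.96]
(array([[   0,    0,   42,   85, 3324],
       [  13,   39,   15,   21,  234],
       [  35,   80,    3,    5,   12]], dtype=int32), array([[20.50421179, 41.39590854],
       [19.63675214, 48.50854701],
       [36.16666667, 82.41666667]]))
```

View pics/c6.png

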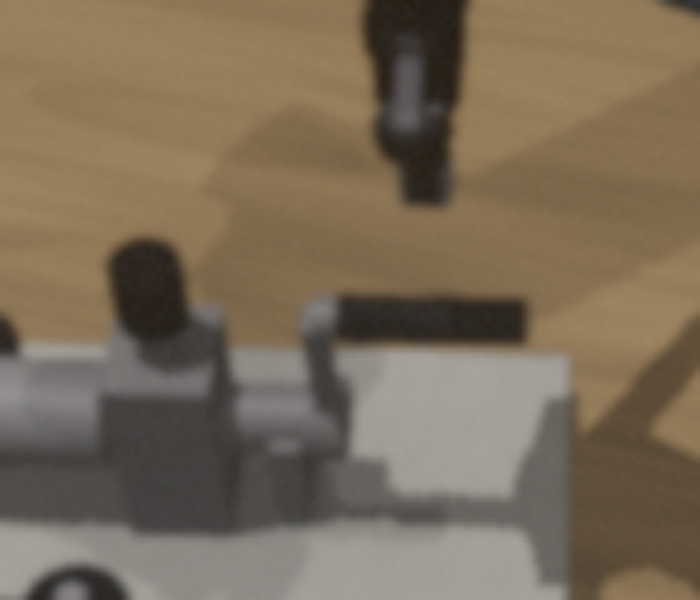

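Call:
send_rows(commands="0 -0.9 -0.07 0 0;0 -0.9 -0.07 0 0;0 -0.9 -0.07 0 0;0 -0.9 -0.07 0 0;0 -0.9 -0.07 0 0;0 -0.9 -0.07 0 0;0 -1 -0.05 0 0;0 0 0 0.5 0;0 0 0 0.5 0;0 0 0 0.5 0;0 0 0 0.2 0;0 0 0 0 0")

```text
t: 17.13
tcp_pos: [0.5751, -0.1748, 0.219]
tool_rot: [0.62, 0.784, -0.0, -0.003]
force: [0.2, -0.1, 0.1]
finger_gap: -0.003
gripper_force: 0.0
```

```bash
python3 -c "
from h import *
go(.5757,-.1765,.181)
a=snap('scene');print(onz(a,198.6,171,.196),onz(a,198.6,171,.19))"
```

```text
t 17.13 tcp [ 0.5751 -0.1748  0.219 ] gap -0.3 F [ 0.2 -0.1  0.1] yawY 13.32 units [-0.1   0.02  1.9 ]
[ 0.57397352 -0.1759198   0.196     ] [ 0.56862778 -0.17899588  0.19      ]
```

Over the head. Push down in small steps, watching the force.

Call:
send_rows(commands="0 -0.05 0 0.2 0;0 0 0 0.2 0;0 0 0 0.2 0;0 0 0 0.15 0;0 0 0 0.1 0;0 0 0 0 0")

```text
t: 17.68
tcp_pos: [0.5765, -0.1774, 0.2038]
tool_rot: [0.621, 0.784, -0.0, -0.0]
force: [0.3, 0.7, 0.1]
finger_gap: -0.001
gripper_force: 0.0
```

Call:
send_rows(commands="0 0 0 0.1 0;0 0 0 0.1 0;0 0 0 0.1 0;0 0 0 0 0")

```text
t: 18.02
tcp_pos: [0.5772, -0.178, 0.1993]
tool_rot: [0.621, 0.784, 0.0, 0.001]
force: [-0.1, -0.7, 3.7]
finger_gap: 0.001
gripper_force: 1.9
```

Call:
send_rows(commands="0 0 0 0.1 0;0 0 0 0.1 0;0 0 0 0.1 0;0 0 0 0.1 0;0 0 0 0 0")

```text
t: 18.43
tcp_pos: [0.5775, -0.1782, 0.1921]
tool_rot: [0.621, 0.784, 0.0, 0.002]
force: [-1.0, -0.6, 8.2]
finger_gap: 0.004
gripper_force: 3.8
```

Call:
send_rows(commands="0 0 0 0.1 0;0 0 0 0.1 0;0 0 0 0.1 0;0 0 0 0 0")

```text
t: 18.77
tcp_pos: [0.5773, -0.1782, 0.1859]
tool_rot: [0.621, 0.784, -0.0, 0.001]
force: [-1.8, -0.1, 6.6]
finger_gap: 0.003
gripper_force: 3.6
```

Call:
send_rows(commands="0 0 0 0.1 0;0 0 0 0.1 0;0 0 0 0.1 0;0 0 0 0 0")

```text
t: 19.1
tcp_pos: [0.5774, -0.1783, 0.1811]
tool_rot: [0.621, 0.784, -0.0, 0.002]
force: [-2.6, 0.2, 12.0]
finger_gap: 0.0
gripper_force: 6.5
```

Call:
send_rows(commands="0 0 0 0.07 0;0 0 0 0.07 0;0 0 0 0 0")

```text
t: 19.35
tcp_pos: [0.5775, -0.1783, 0.181]
tool_rot: [0.621, 0.784, -0.0, 0.002]
force: [-7.3, 2.8, 25.8]
finger_gap: 0.001
gripper_force: 13.1
```

Hard stop at TCP z 0.181, exactly the home height. Retreating and checking.

Call:
send_rows(commands="0 0 0 -0.3 0;0 0 0 -0.5 0;0 0 0 -0.7 0;0 0 0 -0.8 0;0 0 0 -0.8 0;0 0 0 -0.8 0;0 0 0 -0.8 0;0 0 0 0 0;0 0 0 0 0;0 0 0 0 0")

```text
t: 20.18
tcp_pos: [0.5762, -0.1772, 0.2685]
tool_rot: [0.621, 0.784, -0.0, -0.001]
force: [0.1, -0.4, -0.5]
finger_gap: 0.001
gripper_force: 0.0
```

```bash
python3 -c "
from h import *
head();a=snap('scene')
c=cv2.cvtColor(a['pixels'],cv2.COLOR_RGB2BGR)[120:240,170:310];cv2.imwrite('pics/c7.png',cv2.resize(c,(700,600),interpolation=cv2.INTER_CUBIC))"
```

```text
head px [200.60550459 184.58715596] [ 14  46  15  18 218]
x tool rel hub 0.0001 F [ 0.3  1.2 -0.5] t 20.2333
[array([197.2, 166.6]), array([200.7, 184.3])]
```

View pics/c7.png

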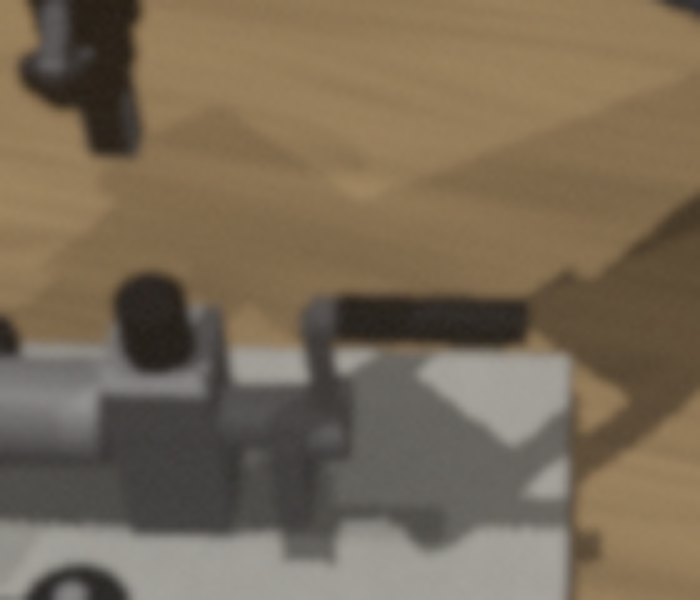

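The head sits on the bracket, centred at (200.6,184.6) against an expected (200.7,184.3), and the gripper is clear.

```bash
python3 -c "
from h import *
print(sign_off())"
```

```text
the job is handed in; nothing more can be done
None
```

The lock pin is through the bracket and shaft with its head seated on the bracket, and I never touched the plug or loose gauge; I handed the job in at about 20 s, but the hand-in call returned no verdict.

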